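# Set a keyed candlestick pillar on its foot in the V jig

## Robot

A 6-joint arm with a two-finger parallel gripper is mounted at the origin on the work surface. World frame = base frame: x ahead of the robot, y to its left, z up, the work surface at z = 0. Lengths are in m, angles in rad, forces in N, time in s.
With the tool pointing down it reaches from about 0.3 to 0.875 m from the base axis. Payload 6.4 kg.
Tool frame: the origin (TCP) lies midway between the tips of the shut fingers; the grasp point (between the pads) lies 19 mm behind it; x points along the fingers, y is the direction in which the jaws open and shut, and the axes are right-handed (so a half turn about x gives the same grasp; the last joint's range is limited). The gripper opens to 85 mm and grips with 20 to 120 N. Pads are 22 mm wide; open, the fingers measure 114 mm over their backs; the gripper's body (76 mm by 85 mm) begins 54 mm behind the grasp point. The pads swing forward as they close: fully open they stand 13 mm farther back than shut.
Start: joints at [0.996, 0.181, 1.607, -0, 1.354, -0.206], TCP at [0.207, 0.536, 0.196] pointing down, gripper open.
Joint ranges: [-2.99, 2.99], [-0.89, 2.07], [0.3, 2.58], [-1.14, 4.28], [0, 2.63], [-3.12, 3.12]. Speed limits (rad/s): [2.57, 2.57, 3.01, 3.14, 3.14, 3.14].

## Interface

Orientations are given as a unit quaternion [w, x, y, z].
In Python, from bench import ctrl gives the robot as it stands.
- The arm moves only by the tool step_arm, never from a script. Its argument "motion" is a list of rows, each a list of 7 numbers: the shift along the tool's x, y, z in mm, then the turn, a rotation vector about the tool's x, y, z in degrees, then the closure in counts, from 0 (fully open) to 255 (shut). In form: [[tx, ty, tz, rx, ry, rz, hand], ...]. A call has 1 to 10 rows; each row is the pose to reach, as a shift and turn from the pose commanded when the call began, along the tool's axes at that moment; what a row does not reach only later rows make up. A row lasts 1/8 s, in which the tool goes at most 62.5 mm and 10.7 degrees, less where a joint would pass 70% of its speed; a pose out of reach is approached as far as the arm can. A call with a gripper value outside its range is refused whole. The fingers move at their own pace and stop on an object; the grip force is fixed at half the most. Time passes only in rows, so rows that repeat a pose let the fingers close. It gives the time, the measured TCP pose, the force and the opening at its end, in the units of the state.
- ctrl.get_obs(): the state, without advancing time (a new reading comes with each control period).
- ctrl.camera(name): name is "scene" or "top" or "wrist"; returns (picture, depth): 384x512x3 uint8, red, green, blue; 384x512 float32, m along the optical axis (not along the pixel's ray), 0 where there is no reading.
- ctrl.camera_info(name): a dict with "fx", "fy", "cx", "cy" (pixels), "dist_coeffs" ([k1, k2, p1, p2, k3] as OpenCV has them; the pictures are not rectified), "T" (4x4, takes a point from camera to world coordinates); the wrist camera has in their place "hand_eye" (4x4, takes a point from camera to tool coordinates, whose origin is the TCP and whose axes are the tool frame's). Camera axes: x right, y down, z forward; pixel columns grow to the right and rows downward; lengths in m; the calibration is good to about 2 mm. A picture is of the moment at which its call begins: read the wrist's pose just before it. camera_info takes no time and is no camera call.
- ctrl.hand_in(): hands the job in, once; it reports no verdict.
The state is a dict: "time_s": time; "q": joint angles; "dq": joint speeds; "joint_efforts": joint torques, N m; "eef_pos": TCP position; "eef_rot": TCP orientation; "wrist_force": force on the tool from outside, world axes, zero at the start; "torque": the same for the moment, N m; "opening": opening from 0.0 (shut) to 1.0 (fully open).
Only numpy, scipy, OpenCV 4.12 (cv2) and the standard library are available. Lean on these libraries where they do the work, as an engineer would, in place of code of your own. Each camera call takes 0.05 s, during which the arm holds its last target. There are 200 camera calls.

## Task

Slide the loose round candlestick foot along the bench, keeping it flat, until it is fully home against both arms of the V jig. Then take the square brass pillar off the sloping drying rack and lower it gently, without letting it drop, upright onto the foot so that its three lugs sink into the foot's three notches and its plinth sits flat on the collar; let go, and leave the other things on the bench and rack where they are.

Things in the scene. Friction and masses are not known exactly. Their poses are not given: they have to be found in the camera images.
- jig: Dark V jig of smooth, slippery steel fixed to the bench: two arms 105 mm long, 18 mm thick, 20 mm high, 35 degrees either side of its x axis, joined by a bar at the narrow end. Origin on the bench surface where the centre of a fully home foot (touching both arms) lies; the bar's near face is 75 mm along +x, the mouth (178 mm wide, 14 mm along -x) opens to -x. z up.
- foot: Loose round candlestick foot, a polished silver-grey disc 130 mm in diameter and 22 mm thick (rim upright up to 17 mm, then a 7 mm step in), 0.55 to 0.9 kg, sliding flat on the bench, with a square brass collar on top. Origin at the centre of its underside, z up.
- foot_collar (a point): Centre of the top of the foot's collar, 36 mm above the foot's underside, axes as the foot's. The collar is 64 x 64 mm, 14 mm high, sides along x and y. In the middle of its +y, -y and -x sides is an open notch 20 mm wide, 14 mm deep from the top, joined in the middle; the +x side has none. Rightly seated, the pillar's axes are parallel to these and pillar_mid is 39 mm above this point.
- pillar_mid (a point): Loose brass pillar, 0.3 to 0.6 kg. Point on its axis, 51 mm above the lug tips; z runs along the pillar to its upper end. Square shaft 40 x 40 mm, faces along x and y, from 25 mm below to 51 mm above this point; a spigot 20 mm in diameter, 12 mm high on top. It starts standing on the rack's board, leaning 35 degrees from upright, its -x side downhill.
- pillar_lugs (a point): Point on the pillar's axis level with its lug tips; axes as the pillar's. Three lugs with rounded tips, 16 mm wide, on the +y, -y and -x sides (none on +x), reach 12 mm below the plinth (64 x 64 x 14 mm, at the shaft's lower end) and stand out 6 mm beyond it, 38 mm from the axis.
- rack: Fixed wooden drying rack, 270 mm wide (y), its board sloping 35 degrees, low at its -x edge, with a 24 mm fence along the low edge and a 16 mm rib up the middle. Origin on the bench under the middle of the board, whose surface is 50 mm up there; z up. The pillar stands in one half and the candle cup in the other, about 65 mm either side of the middle; which is which varies.
- cup: Bystander on the rack: turned brass candle cup, drip pan 76 mm diameter, cup 36 mm diameter, 56 mm high, origin at the centre of its underside, z its axis.
- bottle: Bystander: green plastic bottle, 66 mm diameter, 170 mm high, origin at the centre of its underside.
- jar: Bystander: white jar, 64 mm diameter, 75 mm high, origin at the centre of its underside.
- medallion: Bystander: flat copper medallion, 60 mm diameter, 14 mm high, origin at the centre of its underside.
- hammer: Bystander: hammer lying on the bench along its x axis.
- brush: Bystander: brush lying on the bench along its x axis.
There are look-alikes about, which are no part of the job. Leave any black or orange look-alike of the part that bears pillar_mid alone.

How it is judged:
On the way, in this order (a step that is already met when the one before it is completed fails the run):
1. the foot is fully home in the V jig (horizontal distance between foot and jig below 0.006 m), for 0.2 s.
2. the pillar sits on the foot with its lugs in the notches (horizontal distance between pillar_mid and foot below 0.006 m and z of pillar_mid in the frame of foot between 0.07 and 0.0785 m and angle between pillar_mid's own z axis and vertical below 0.06 rad), for 0.2 s.
At the end, for the whole second after the job is handed in: The foot lies flat with its centre within 6 mm of its home in the V jig; the pillar stands upright (within 0.06 rad) on it, centred within 6 mm, its lugs sunk in the notches to within 3.5 mm of full depth; both at rest (all of step 2 and horizontal distance between foot and jig below 0.006 m and angle between foot's own z axis and vertical below 0.04 rad and linear speed of each of pillar, foot below 0.02 m/s); the robot touches nothing.
It fails at once if another thing is moved by more than 30 mm (distance of any of cup, bottle, jar, medallion, hammer, brush from where it was at the start of the episode above 0.03 m).
It fails at once if the foot is lifted or tipped instead of slid (height (world z) of foot above 0.015 m or angle between foot's own z axis and vertical above 0.25 rad).
It fails at once if the pillar is dropped or knocked over (contact force between the fingers and pillar below 0.05 N and linear speed of pillar above 0.6 m/s).
It also fails if it takes over 61 s, if anything falls off the work surface, if the arm or the gripper's body presses on something with over 40 N, if the wrist force passes 120 N, or if a joint passes its speed limit or range.

## Working session

There is one attempt and no reset: what is moved stays moved. The work goes in short steps, Python scripts to look and compute and a tool call to move; the robot and the scene stay as the last step left them, time stands still between calls to the robot, and variables do not carry over. Pictures are saved under pics/ and viewed, about 8 in all and at most 12, crops included, and the job is handed in when it is done.

Besides the shell and the picture viewer there is one more tool, called after "Call:" as name([rows], argument=value, ...), one row to a line, values as JSON. step_arm: Moves the arm, as the interface text tells. Its arguments: {"type":"object","properties":{"motion":{"type":"array","items":{"type":"array","items":{"type":"number"}}}},"required":["motion"]}

```bash
ls; mkdir -p pics; cat > h.py <<'E'
import numpy as np, cv2
from bench import ctrl
from scipy.spatial.transform import Rotation as R
def tool():
    o=ctrl.get_obs(); T=np.eye(4); w,x,y,z=o['eef_rot']; T[:3,:3]=R.from_quat([x,y,z,w]).as_matrix(); T[:3,3]=o['eef_pos']; return T
def cloud(name):
    """picture, depth, world xyz per pixel (nan where none)"""
    Tt=tool(); im,d=ctrl.camera(name); i=ctrl.camera_info(name)
    T=Tt@np.array(i['hand_eye']) if 'hand_eye' in i else np.array(i['T'])
    K=np.array([[i['fx'],0,i['cx']],[0,i['fy'],i['cy']],[0,0,1.]])
    h,w=d.shape; u,v=np.meshgrid(np.arange(w),np.arange(h))
    n=cv2.undistortPoints(np.stack([u,v],-1).reshape(-1,1,2).astype(np.float32),K,np.array(i['dist_coeffs'],float)).reshape(h,w,2)
    p=np.dstack([n[...,0]*d,n[...,1]*d,d]); P=p@T[:3,:3].T+T[:3,3]; P[d<=0]=np.nan
    return im,d,P
def rel(T0,p,Rw=None):
    """row from commanded pose T0 to world p (m) and rotation Rw"""
    t=T0[:3,:3].T@(np.array(p)-T0[:3,3])*1000
    r=np.zeros(3) if Rw is None else np.degrees(R.from_matrix(T0[:3,:3].T@Rw).as_rotvec())
    return np.round(np.r_[t,r],1)
E
python3 - <<'E'
from h import *
o=ctrl.get_obs();print(o)
for n in('scene','top'):
    im,d,P=cloud(n); np.savez(f'{n}.npz',im=im,d=d,P=P)
    cv2.imwrite(f'pics/{n}.png',cv2.resize(im[...,::-1],(768,576),interpolation=cv2.INTER_CUBIC))
    print(n,np.round(ctrl.camera_info(n)['T'],3))
print(np.round(ctrl.camera_info('wrist')['hand_eye'],3))
E
```

```text
pics
{'time_s': 0.0, 'q': array([ 9.95699391e-01,  1.81524716e-01,  1.60801288e+00,  2.53647037e-05,
        1.35381325e+00, -2.06328420e-01]), 'dq': array([-0.00029111,  0.00091621, -0.0009259 , -0.00078974,  0.00041605,
        0.00015495]), 'joint_efforts': array([ 8.36137897e-04, -4.44853091e+01, -3.51345563e+01, -1.67261069e-04,
        8.90046969e-03, -1.83922744e-06]), 'eef_pos': array([0.20691594, 0.53581814, 0.19469104]), 'eef_rot': array([ 0.69487539,  0.12907227,  0.69536506, -0.13021514]), 'wrist_force': array([-0.16756664,  0.23728554, -0.85293523]), 'torque': array([ 0.03814437,  0.06370811, -0.02799437]), 'opening': 0.9987228834216813}
scene [[-0.826  0.425 -0.37   0.975]
 [ 0.564  0.637 -0.526  0.618]
 [ 0.013 -0.643 -0.766  0.943]
 [ 0.     0.     0.     1.   ]]
top [[-1.500e-02 -9.830e-01  1.850e-01  3.160e-01]
 [-1.000e+00  1.500e-02 -4.000e-03 -5.000e-03]
 [ 1.000e-03 -1.850e-01 -9.830e-01  1.356e+00]
 [ 0.000e+00  0.000e+00  0.000e+00  1.000e+00]]
[[-0.    -0.302  0.953 -0.177]
 [ 1.     0.002  0.001  0.   ]
 [-0.002  0.953  0.302 -0.076]
 [ 0.     0.     0.     1.   ]]
```

View pics/scene.png

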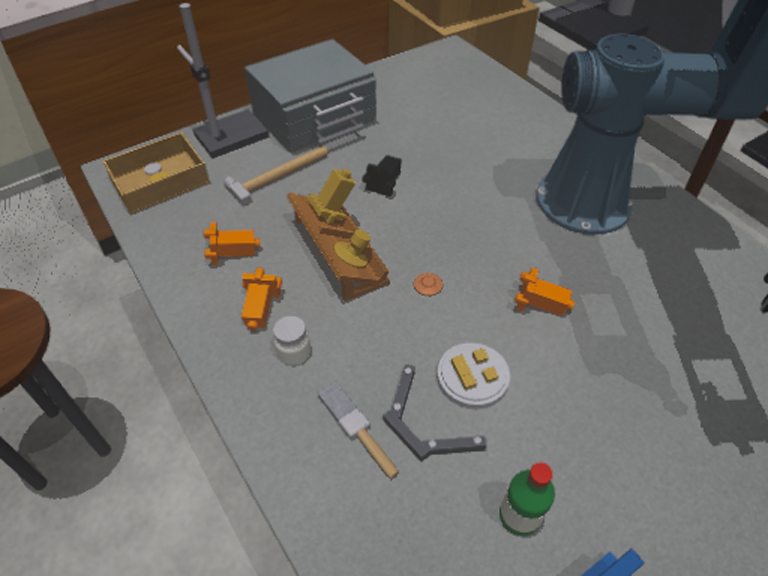

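View pics/top.png

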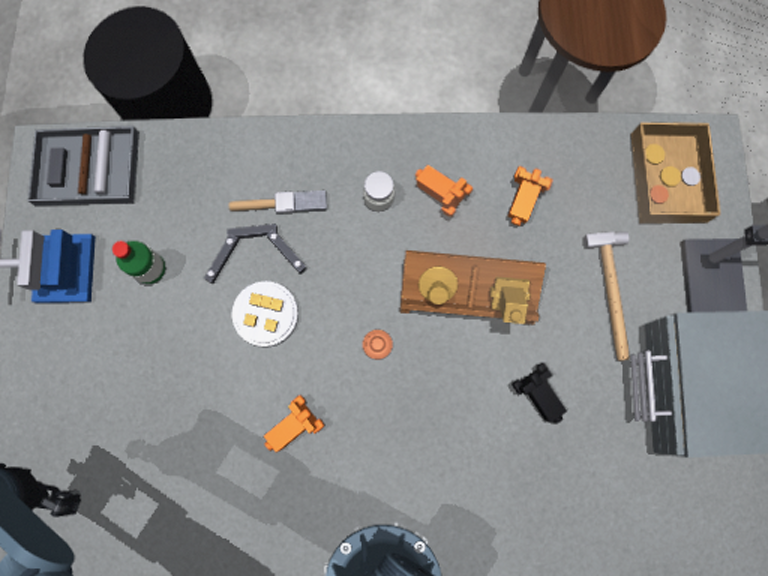

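The top view (768x576 scale) shows the foot at (265,313) just below the V jig (apex bar at (252,230)). Its collar's solid side is up, towards +x. The pillar is on the right half of the rack at (513,298), and the cup is on the left half at (438,287). Next I measure these.

```bash
cat > m.py <<'E'
from h import *
D={n:np.load(f'{n}.npz') for n in('scene','top')}
def box(P,u0,u1,v0,v1):
    s=512/768; return P[int(v0*s):int(v1*s),int(u0*s):int(u1*s)].reshape(-1,3)
P=D['top']['P']
b=box(P,100,140,400,450); print('bench z',np.nanmedian(b[:,2]))
f=box(P,220,310,270,355)
print('z hist',np.histogram(f[:,2],bins=np.arange(-.006,.05,.004)))
def circ(q):
    A=np.c_[2*q,np.ones(len(q))]; s=np.linalg.lstsq(A,(q**2).sum(1),rcond=None)[0]; return s[:2],np.sqrt(s[2]+s[:2]@s[:2])
top=f[(f[:,2]>.029)&(f[:,2]<.042)]
r=cv2.minAreaRect((top[:,:2]*1000).astype(np.float32)); print('collar',r,len(top))
dk=f[(f[:,2]>.012)&(f[:,2]<.042)]; c=cv2.minEnclosingCircle((dk[:,:2]*1000).astype(np.float32)); print('foot circ',c)
h=cv2.convexHull((dk[:,:2]*1000).astype(np.float32))[:,0]; print('hull fit',circ(h))
j=D['top']; im=j['im'].astype(int)
s=512/768; sl=(slice(int(215*s),int(290*s)),slice(int(195*s),int(312*s)))
jp=P[sl].reshape(-1,3); g=im[sl].reshape(-1,3).sum(1)
jj=jp[(jp[:,2]>.014)&(jp[:,2]<.024)&(g<330)]; print('jig pts',len(jj),np.nanmin(jj,0),np.nanmax(jj,0))
# fit jig model by maximising inside points: distance to slab model
from scipy.optimize import least_squares
a=np.radians(35)
def sd(p):
    # arms: home foot radius 65 touches inner faces; in jig frame inner face normal (toward centre)
    ds=[]
    for sg in(1,-1):
        d=np.array([-np.cos(a),sg*np.sin(a)])  # from apex toward mouth
        n=np.array([np.sin(a),sg*np.cos(a)])   # outward
        c=n*(65+9)
        u=(p-c)@n; ds.append(np.abs(u)-9)
    ds.append(np.abs(p[:,0]-84)-9)
    return np.min(ds,0)
q=jj[:,:2]*1000
best=None
def cost(x):
    ph=x[2]; M=np.array([[np.cos(ph),-np.sin(ph)],[np.sin(ph),np.cos(ph)]])
    return np.maximum(sd((q-x[:2])@M),-1)+1
m=q.mean(0)
for ph in np.radians([-20,-10,0,10,20]):
  for dx in(-40,-60,-20):
    r=least_squares(cost,[m[0]+dx,m[1],ph],loss='soft_l1')
    if best is None or r.cost<best.cost: best=r
print('jig',best.x[:2],np.degrees(best.x[2]),best.cost)
E
python3 m.py
```

```text
bench z -0.0002735665471323978
z hist (array([450, 922, 389,  47,  56, 238, 516, 346,  62,  87, 150,  49,   5]), array([-0.006, -0.002,  0.002,  0.006,  0.01 ,  0.014,  0.018,  0.022,
        0.026,  0.03 ,  0.034,  0.038,  0.042,  0.046]))
collar ((518.5535278320312, 220.6119842529297), (75.8992919921875, 64.51680755615234), 75.832763671875) 287
foot circ ((538.600341796875, 211.13052368164062), 89.21314239501953)
hull fit (array([532.85270655, 216.19022986]), np.float64(75.10892214061263))
jig pts 418 [0.58668198 0.14562375 0.01400972] [0.7020472  0.34509643 0.02387428]
jig [605.13199155 246.8922447 ] 5.5356765905361005 2.6752627087179377
```

```bash
cat > m2.py <<'E'
from h import *
from m import D,box
P=D['top']['P']; im=D['top']['im']
hsv=cv2.cvtColor(im,cv2.COLOR_RGB2HSV); s=2/3
def sel(P,im,u0,u1,v0,v1,f):
    sl=(slice(int(v0*s),int(v1*s)),slice(int(u0*s),int(u1*s)))
    h=cv2.cvtColor(im,cv2.COLOR_RGB2HSV)[sl].reshape(-1,3).astype(int); p=P[sl].reshape(-1,3)
    k=f(h,p)&np.isfinite(p[:,0]); return p[k],h[k]
p,h=sel(P,im,215,315,265,360,lambda h,p:(h[:,1]>90)&(h[:,0]<40)&(p[:,2]>.03))
print('collar',len(p),p.mean(0),cv2.minAreaRect((p[:,:2]*1000).astype(np.float32)))
p,h=sel(P,im,225,303,277,350,lambda h,p:(h[:,1]<40)&(h[:,2]>150)&(p[:,2]>.014))
print('disc',len(p),cv2.minEnclosingCircle((p[:,:2]*1000).astype(np.float32)))
# pillar, brass (hue yellow), rack brown
for n,b in(('top',(480,545,262,330)),('scene',(300,360,160,230))):
    p,h=sel(D[n]['P'],D[n]['im'],*b,lambda h,p:(h[:,1]>100)&(h[:,0]>20)&(h[:,0]<35)&(p[:,2]>.02))
    print(n,'pillar',len(p),p.min(0),p.max(0)); np.save(f'pil_{n}.npy',p)
p,h=sel(P,im,395,552,245,330,lambda h,p:(h[:,0]<18)&(h[:,1]>100)&(p[:,2]>.01))
r=cv2.minAreaRect((p[:,:2]*1000).astype(np.float32)); print('rack',r)
# plane of board
c=p.mean(0); 
for _ in range(5):
    A=np.c_[p[:,:2],np.ones(len(p))]; sol=np.linalg.lstsq(A,p[:,2],rcond=None)[0]; e=p[:,2]-A@sol; p=p[np.abs(e)<max(.004,1.5*e.std())]
print('slope',np.degrees(np.arctan(np.hypot(*sol[:2]))),'uphill dir',np.degrees(np.arctan2(sol[1],sol[0])),sol,len(p))
T=tool(); print(np.round(T,3))
th=np.radians(12); Rw=np.array([[0,-np.sin(th),np.cos(th)],[0,np.cos(th),np.sin(th)],[-1,0,0]])
print(rel(T,[.455,.205,.17],Rw), np.linalg.det(Rw))
E
python3 m2.py | grep -v hist
```

```text
bench z -0.0002735665471323978
        0.026,  0.03 ,  0.034,  0.038,  0.042,  0.046]))
collar ((518.5535278320312, 220.6119842529297), (75.8992919921875, 64.51680755615234), 75.832763671875) 287
foot circ ((538.600341796875, 211.13052368164062), 89.21314239501953)
hull fit (array([532.85270655, 216.19022986]), np.float64(75.10892214061263))
jig pts 418 [0.58668198 0.14562375 0.01400972] [0.7020472  0.34509643 0.02387428]
jig [605.13199155 246.8922447 ] 5.5356765905361005 2.6752627087179377
collar 260 [0.5237301  0.22465895 0.03576149] ((519.9444580078125, 225.4799041748047), (64.0899658203125, 63.67635726928711), 75.73648071289062)
disc 1135 ((519.3233032226562, 226.05340576171875), 65.6862564086914)
top pillar 11 [ 0.48201551 -0.28721643  0.05617149] [ 0.56031891 -0.21926224  0.15073793]
scene pillar 353 [ 0.48450899 -0.28450901  0.04691978] [ 0.57496332 -0.21544681  0.14612568]
rack ((556.7044067382812, -182.1020965576172), (269.3005676269531, 117.55526733398438), 83.7970199584961)
slope 29.03990680922992 uphill dir -6.042241484779645 [ 0.55213543 -0.05844336 -0.26889452] 1201
[[-0.001  0.36   0.933  0.207]
 [-0.001  0.933 -0.36   0.536]
 [-1.    -0.002 -0.     0.195]
 [ 0.     0.     0.     1.   ]]
[ 2.500e+01 -2.192e+02  3.506e+02 -3.310e+01 -0.000e+00  1.000e-01] 1.0
```

Call:
step_arm([
  [2.5,-22,34,-3.3,0,0,0],
  [7.5,-66,102,-10,0,0,0],
  [12.5,-110,170,-17,0,0,0],
  [17,-150,235,-23,0,0,0],
  [20,-180,285,-28,0,0,0],
  [23,-205,320,-31,0,0,0],
  [25,-220,340,-33,0,0,0],
  [25,-220,340,-33,0,0,0],
])

```text
time_s: 1.1
eef_pos: [0.4465, 0.2056, 0.17]
eef_rot: [0.703, -0.072, 0.704, 0.071]
wrist_force: [-0.7, 0.2, 0.1]
opening: 1.0
```

```bash
python3 - <<'E'
from h import *
im,d,P=cloud('wrist'); np.savez('w1.npz',im=im,d=d,P=P); print(np.round(tool(),3),ctrl.get_obs()['time_s'])
cv2.imwrite('pics/w1.png',cv2.resize(im[...,::-1],(768,576)))
hsv=cv2.cvtColor(im,cv2.COLOR_RGB2HSV).astype(int)
k=(hsv[...,1]>90)&(hsv[...,0]<40)&(abs(P[...,2]-.036)<.006)
p=P[k]; print('collar',len(p),p[:,2].mean(),cv2.minAreaRect((p[:,:2]*1000).astype(np.float32)))
k=(hsv[...,2]<110)&(abs(P[...,2]-.02)<.004)&(P[...,0]>.55); print(k.sum(),hsv[k].mean(0),np.nanmin(P[k],0),np.nanmax(P[k],0))
E
```

```text
[[-0.001 -0.202  0.979  0.445]
 [-0.     0.979  0.202  0.207]
 [-1.     0.    -0.001  0.17 ]
 [ 0.     0.     0.     1.   ]] 1.15
collar 3870 0.0362918427518563 ((509.9408874511719, 48.7137451171875), (290.4423828125, 531.5621337890625), 31.206588745117188)
2015 [105.82977667  39.0426799   76.61191067] [ 0.55063224 -0.11725489  0.0160023 ] [0.77336406 0.61852297 0.02397865]
```

View pics/w1.png

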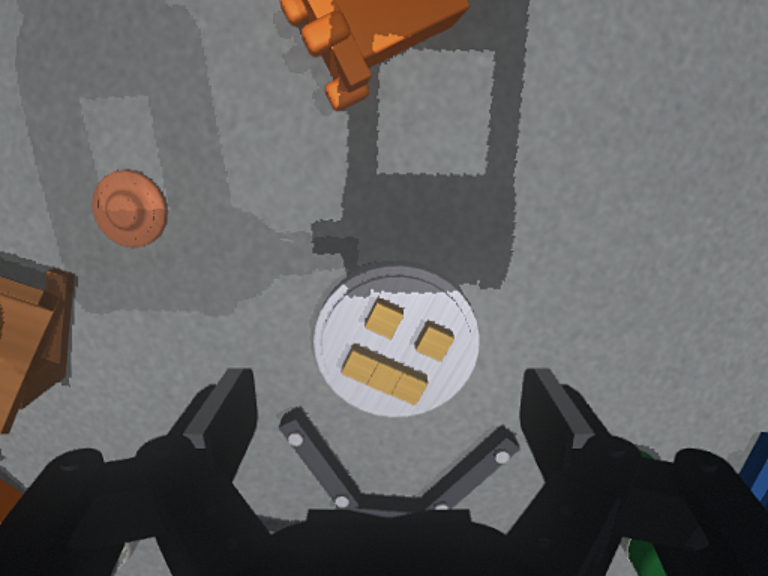

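The wrist view (image bottom is world +x) shows the foot at (397,340), with the jig opening towards it (bar at about (395,502)) and clear bench between them. The orange look-alike is well behind. I'll fit both accurately.

```bash
cat > fit.py <<'E'
from h import *
from scipy.optimize import least_squares
a=np.radians(35)
def foot(im,P,c0):
    hsv=cv2.cvtColor(im,cv2.COLOR_RGB2HSV).astype(int)
    near=np.hypot(P[...,0]-c0[0],P[...,1]-c0[1])<.075
    k=near&(hsv[...,1]>90)&(hsv[...,0]<40)&(P[...,2]>.031)&(P[...,2]<.042); p=P[k][:,:2]*1000
    (c,s,an)=cv2.minAreaRect(p.astype(np.float32)); print('collar',np.round(c,1),np.round(s,1),round(an,1),len(p))
    k=near&(P[...,2]>.014)&(P[...,2]<.026)&(hsv[...,1]<60)&(hsv[...,2]>120); p=P[k][:,:2]*1000
    print('disc',cv2.minEnclosingCircle(p.astype(np.float32)))
def jig(im,P,x0):
    hsv=cv2.cvtColor(im,cv2.COLOR_RGB2HSV).astype(int)
    k=(hsv[...,2]<110)&(P[...,2]>.015)&(P[...,2]<.024)&(np.hypot(P[...,0]-x0[0]/1e3-.03,P[...,1]-x0[1]/1e3)<.11)
    q=P[k][:,:2]*1000
    def res(x):
        M=R.from_euler('z',x[2]).as_matrix()[:2,:2]; p=(q-x[:2])@M
        s=np.where(p[:,1]>0,1,-1); n=p[:,0]*np.sin(a)+s*p[:,1]*np.cos(a)-74   # arm centre line
        b=p[:,0]-84
        return np.where(np.abs(n)<np.abs(b),n,b)
    r=least_squares(res,x0,loss='soft_l1',x_scale=[1,1,.02]); e=np.abs(res(r.x))
    print('jig',np.round(r.x[:2],1),np.degrees(r.x[2]).round(2),len(q),'in9mm',(e<9.5).mean()); return r.x
E
python3 - <<'E'
from fit import *
z=np.load('w1.npz'); foot(z['im'],z['P'],[.5195,.226]); jig(z['im'],z['P'],[605,247,.1])
z=np.load('top.npz'); foot(z['im'],z['P'],[.5195,.226]); jig(z['im'],z['P'],[605,247,.1])
E
```

```text
collar [521.1 227. ] [63.8 63.6] 75.4 1659
disc ((522.196044921875, 226.98609924316406), 65.34069061279297)
jig [600.5 247.5] 5.19 1899 in9mm 0.8630858346498157
collar [519.9 225.5] [64.1 63.7] 75.7 247
disc ((519.8345336914062, 225.76296997070312), 65.84812927246094)
jig [604.9 245.4] 4.52 331 in9mm 0.9909365558912386
```

Call:
step_arm([
  [40,4,0,0,0,0,0],
  [80,4,0,0,0,0,0],
  [120,4,0,0,0,0,0],
  [150,4,0,0,0,0,0],
  [165,4,0,0,0,0,0],
  [170,4,0,0,0,0,0],
  [174,4,0,0,0,0,0],
  [174,4,0,0,0,0,0],
  [174,4,0,0,0,0,0],
])

```text
time_s: 2.28
eef_pos: [0.445, 0.2126, -0.0027]
eef_rot: [0.704, -0.073, 0.703, 0.073]
wrist_force: [-0.1, -0.6, 0.3]
opening: 0.998
```

Call:
step_arm([
  [0,0,8,0,0,0,0],
  [0,0,16,0,0,0,0],
  [0,0,24,0,0,0,0],
  [0,0,33,0,0,0,0],
  [0,0,43,0,0,0,0],
  [0,0,53,0,0,0,0],
  [0,1,63,0,0,0,0],
  [0,1,73,0,0,0,0],
  [0,1,83,0,0,0,0],
  [0,1,83,0,0,0,0],
])

```text
time_s: 3.52
eef_pos: [0.5262, 0.2306, -0.0033]
eef_rot: [0.704, -0.073, 0.703, 0.073]
wrist_force: [0.4, 0.4, -1.1]
opening: 1.0
```

```bash
python3 - <<'E'
from fit import *
im,d,P=cloud('top'); print(tool()[:3,3]); foot(im,P,[.583,.24])
im,d,P=cloud('wrist'); foot(im,P,[.583,.24])
E
```

```text
[ 0.52546218  0.23055617 -0.0034973 ]
collar [533.6 198.9] [20.  11.9] 18.6 11
disc ((549.8416748046875, 209.54283142089844), 32.61750793457031)
collar [528.1 225.1] [63.9 50.3] 76.4 5177
disc ((546.6697998046875, 233.73455810546875), 53.62265396118164)
```

```bash
python3 - <<'E'
from fit import *
im,d,P=cloud('wrist'); foot(im,P,[.53,.23])
cv2.imwrite('pics/w2.png',im[...,::-1])
k=(P[...,2]<.06)&(d<.25); print(ctrl.get_obs()['wrist_force'])
E
```

```text
collar [521.3 226.8] [63.5 64.3] 75.7 8428
disc ((521.6150512695312, 226.98944091796875), 65.46552276611328)
[ 0.33892595  0.24266195 -0.02151153]
```

View pics/w2.png

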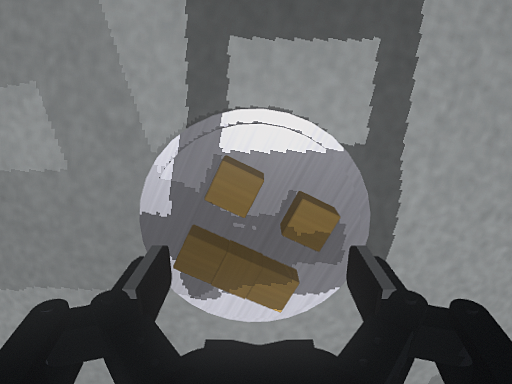

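The fingers passed above the foot without touching it: collar still at (521,227), force about 0. So the open fingertips sit higher than I assumed. I'll measure the tips from the depth image.

```bash
python3 - <<'E'
from fit import *
im,d,P=cloud('wrist'); T=tool(); Q=(P-T[:3,3])@T[:3,:3]*1000
hsv=cv2.cvtColor(im,cv2.COLOR_RGB2HSV)
k=(hsv[...,2]<75)&(np.abs(Q[...,1])<75)&(Q[...,2]>-25)&(Q[...,2]<40)&(Q[...,0]<0)
for sg in(1,-1):
    q=Q[k&(sg*Q[...,1]>30)]; o=np.argsort(-q[:,0])[:60]; print(len(q),'tip',np.round(q[o[:60:6]],0).tolist()); print(np.percentile(q,[1,5,50,95,99],axis=0).round(0).tolist())
# pose for collar grip: centre + 14mm along foot x, yaw -14.3
th=np.radians(-14.3); Rw=np.array([[0,-np.sin(th),np.cos(th)],[0,np.cos(th),np.sin(th)],[-1,0,0]])
c=np.array([.5213,.2269]); e=np.array([np.cos(th),np.sin(th)])
print(rel(T,[*(c+.014*e),.006],Rw))
E
```

```text
12128 tip [[-19.0, 52.0, 26.0], [-48.0, 43.0, -1.0], [-48.0, 42.0, -6.0], [-48.0, 42.0, -5.0], [-49.0, 42.0, 5.0], [-49.0, 43.0, 8.0], [-49.0, 42.0, -2.0], [-49.0, 42.0, -4.0], [-49.0, 42.0, -8.0], [-50.0, 43.0, 8.0]]
[[-125.0, 31.0, -17.0], [-122.0, 33.0, -16.0], [-102.0, 55.0, -10.0], [-61.0, 69.0, 8.0], [-52.0, 72.0, 11.0]]
12482 tip [[-23.0, -51.0, 23.0], [-24.0, -54.0, 4.0], [-29.0, -31.0, -7.0], [-35.0, -31.0, -6.0], [-48.0, -43.0, 9.0], [-48.0, -43.0, 3.0], [-48.0, -43.0, 9.0], [-49.0, -43.0, 4.0], [-49.0, -43.0, 6.0], [-49.0, -43.0, -5.0]]
[[-126.0, -72.0, -17.0], [-122.0, -70.0, -16.0], [-103.0, -56.0, -10.0], [-62.0, -33.0, 9.0], [-52.0, -31.0, 11.0]]
[-9.6 -9.   8.4 26.2 -0.   0. ]
```

```bash
python3 - <<'E'
from fit import *
im,d,P=cloud('wrist'); T=tool(); Q=(P-T[:3,3])@T[:3,:3]*1000
for sg in(1,-1):
    k=(np.abs(sg*Q[...,1]-45)<10)&(abs(Q[...,2])<14)
    print(np.histogram(Q[k][:,0],bins=np.arange(-70,8,4)))
for v,u in((290,150),(275,155),(250,165),(260,165),(300,160),(250,350),(275,355),(290,362),(262,160)): print((u,v),np.round(Q[v,u]),im[v,u])
E
```

```text
(array([ 287,  249,  234,  225,  163,   65,    0,    9,   15,    0,    0,
       1214,    0,    0,    0,    0,    0,    0,    0]), array([-70, -66, -62, -58, -54, -50, -46, -42, -38, -34, -30, -26, -22,
       -18, -14, -10,  -6,  -2,   2,   6]))
(array([ 264,  274,  230,  207,  155,   58,    0,  169,  278,    6,    6,
       1078,    1,    0,    0,    0,    0,    0,    0]), array([-70, -66, -62, -58, -54, -50, -46, -42, -38, -34, -30, -26, -22,
       -18, -14, -10,  -6,  -2,   2,   6]))
(150, 290) [-75. -43.  -3.] [32 30 32]
(155, 275) [-68. -43.  -5.] [32 32 32]
(165, 250) [-52. -43.  -8.] [35 34 34]
(165, 260) [-53. -43.  -4.] [34 33 34]
(160, 300) [-66. -43.   8.] [33 33 33]
(350, 250) [-49.  43.  -7.] [26 25 26]
(355, 275) [-59.  43.   0.] [33 33 34]
(362, 290) [-70.  42.   0.] [31 31 33]
(160, 262) [-61. -43.  -7.] [34 34 35]
```

Call:
step_arm([
  [-40,0,0,0,0,0,0],
  [-70,0,0,0,0,0,120],
  [-70,0,0,0,0,0,120],
  [-70,0,0,0,0,0,120],
  [-70,0,0,0,0,0,120],
  [-70,0,0,0,0,0,120],
  [-70,0,0,0,0,0,120],
])

```text
time_s: 4.65
eef_pos: [0.525, 0.2305, 0.066]
eef_rot: [0.703, -0.073, 0.704, 0.073]
wrist_force: [-1.1, 0.6, -0.3]
opening: 0.531
```

```bash
cat > tips.py <<'E'
from fit import *
im,d,P=cloud('wrist'); o=ctrl.get_obs(); T=tool(); Q=(P-T[:3,3])@T[:3,:3]*1000
print(o['opening'],o['wrist_force'],T[:3,3])
k=(im.max(-1)<60)&(P[...,2]>T[2,3]+.002)&(abs(Q[...,2])<20)
for sg in(1,-1):
    q=Q[k&(sg*Q[...,1]>0)&(np.abs(Q[...,1])<75)]; q=q[np.argsort(-q[:,0])][:200]; print(np.round(q[::20]).tolist())
E
python3 tips.py
```

```text
0.5331547853201186 [ 0.44614834 -0.22853085 -0.23945562] [0.52506883 0.23049176 0.06614661]
[[-36.0, 23.0, 2.0], [-39.0, 22.0, -7.0], [-40.0, 23.0, -10.0], [-42.0, 23.0, -2.0], [-43.0, 22.0, -8.0], [-44.0, 22.0, -1.0], [-45.0, 33.0, -6.0], [-46.0, 23.0, -10.0], [-46.0, 22.0, -1.0], [-47.0, 22.0, -1.0]]
[[-36.0, -23.0, 2.0], [-39.0, -23.0, -4.0], [-40.0, -23.0, -10.0], [-41.0, -23.0, -5.0], [-42.0, -23.0, 0.0], [-44.0, -23.0, 2.0], [-45.0, -23.0, 3.0], [-46.0, -23.0, -3.0], [-46.0, -33.0, -6.0], [-47.0, -31.0, -7.0]]
```

Call:
step_arm([
  [0,0,0,0,0,0,255],
  [0,0,0,0,0,0,255],
  [0,0,0,0,0,0,255],
  [0,0,0,0,0,0,255],
  [0,0,0,0,0,0,255],
])

```text
time_s: 5.32
eef_pos: [0.5253, 0.2305, 0.0666]
eef_rot: [0.703, -0.073, 0.703, 0.073]
wrist_force: [0.4, -0.1, -0.0]
opening: -0.001
```

```bash
python3 tips.py; python3 -c "
from h import *
im,d,P=cloud('wrist');cv2.imwrite('pics/w3.png',im[...,::-1])"
```

```text
0.0012608425522117434 [-1.3370528  -0.24129377  0.91568902] [0.52528232 0.23055811 0.06658763]
[[-38.0, 0.0, -10.0], [-42.0, 11.0, -6.0], [-43.0, 1.0, -10.0], [-45.0, 1.0, -10.0], [-46.0, 12.0, -6.0], [-48.0, 0.0, -10.0], [-49.0, 12.0, -6.0], [-50.0, 8.0, -6.0], [-51.0, 12.0, -5.0], [-52.0, 11.0, -6.0]]
[[-38.0, -0.0, -10.0], [-42.0, -1.0, -10.0], [-43.0, -13.0, -6.0], [-44.0, -2.0, -10.0], [-46.0, -0.0, -10.0], [-47.0, -13.0, -6.0], [-48.0, -12.0, -6.0], [-49.0, -12.0, -6.0], [-50.0, -10.0, -6.0], [-51.0, -12.0, -6.0]]
```

View pics/w3.png

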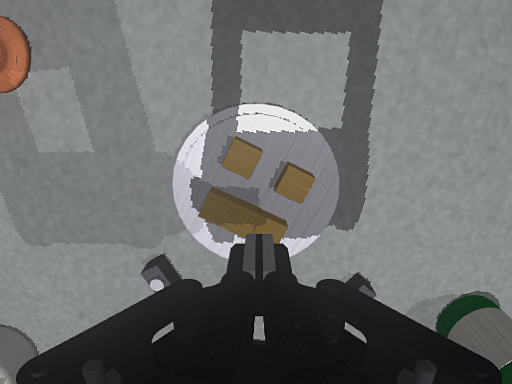

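```bash
python3 - <<'E'
from fit import *
im,d,P=cloud('wrist'); T=tool(); Q=(P-T[:3,3])@T[:3,:3]*1000
for v in(228,232,236,240,245,250,260,275,300): print(v,[(np.round(Q[v,u]).tolist(),im[v,u].tolist(),round(float(d[v,u]),3)) for u in(250,262)])
i=ctrl.camera_info('wrist');print({k:i[k] for k in('fx','cx','cy','dist_coeffs')})
E
```

```text
228 [([nan, nan, nan], [118, 97, 58], 0.0), ([31.0, 2.0, 19.0], [120, 98, 59], 0.227)]
232 [([32.0, -7.0, 22.0], [120, 98, 56], 0.228), ([32.0, 2.0, 22.0], [120, 97, 57], 0.229)]
236 [([-40.0, -4.0, -10.0], [73, 75, 76], 0.15), ([-41.0, 1.0, -10.0], [62, 61, 62], 0.149)]
240 [([-45.0, -4.0, -10.0], [73, 74, 76], 0.145), ([-46.0, 1.0, -10.0], [49, 49, 48], 0.145)]
245 [([-51.0, -4.0, -10.0], [73, 73, 75], 0.14), ([-50.0, 1.0, -10.0], [49, 50, 49], 0.14)]
250 [([-56.0, -4.0, -10.0], [72, 73, 75], 0.135), ([-55.0, 1.0, -10.0], [46, 45, 45], 0.136)]
260 [([-64.0, -4.0, -10.0], [72, 73, 75], 0.127), ([-63.0, 1.0, -10.0], [34, 34, 34], 0.129)]
275 [([-77.0, -4.0, -11.0], [29, 29, 29], 0.115), ([-72.0, 1.0, -8.0], [27, 26, 27], 0.12)]
300 [([-88.0, -3.0, -9.0], [21, 22, 24], 0.104), ([-71.0, 1.0, 4.0], [28, 27, 29], 0.125)]
{'fx': 308.13475128434266, 'cx': 258.65929498931274, 'cy': 190.33318810730208, 'dist_coeffs': array([-0.08499511,  0.        ,  0.        ,  0.        ,  0.        ])}
```

The fingertips really end about 37 mm behind the reported TCP when shut and 48 mm when open. The depth image shows this, and so did the missed push. I'll use that offset, go back behind the foot and descend lower.

Call:
step_arm([
  [0,-3,-40,0,0,0,0],
  [0,-3,-85,0,0,0,0],
  [40,-3,-85,0,0,0,0],
  [75,-3,-85,0,0,0,0],
  [90,-3,-85,0,0,0,0],
  [96,-3,-85,0,0,0,0],
  [100,-3,-85,0,0,0,0],
  [103,-3,-85,0,0,0,0],
  [106,-3,-85,0,0,0,0],
  [106,-3,-85,0,0,0,0],
])

```text
time_s: 6.72
eef_pos: [0.4428, 0.2101, -0.0393]
eef_rot: [0.703, -0.073, 0.703, 0.073]
wrist_force: [-0.1, -0.1, -0.5]
opening: 0.996
```

```bash
python3 - <<'E'
from fit import *
im,d,P=cloud('wrist'); T=tool(); print(T[:3,3]); foot(im,P,[.522,.227])
k=(im.max(-1)<60); 
for sg in(1,-1):
    Q=(P-T[:3,3])@T[:3,:3]*1000; q=P[k&(abs(Q[...,2])<15)&(sg*Q[...,1]>38)&(sg*Q[...,1]<50)&(P[...,2]>.003)]; print('tip z',np.sort(q[:,2])[:40:8])
E
```

```text
[ 0.44283275  0.21014396 -0.03926114]
collar [0. 0.] [0. 0.] 0.0 0
disc ((479.93963623046875, 217.91171264648438), 48.10929489135742)
tip z [0.00762672 0.00840856 0.00879769 0.009171   0.00977342]
tip z [0.00747841 0.00832763 0.00863965 0.0089111  0.00948509]
```

Call:
step_arm([
  [0,0,7,0,0,0,0],
  [0,0,14,0,0,0,0],
  [0,0,21,0,0,0,0],
  [0,0,28,0,0,0,0],
  [0,0,36,0,0,0,0],
  [0,1,46,0,0,0,0],
  [0,1,56,0,0,0,0],
  [0,1,66,0,0,0,0],
  [0,2,76,0,0,0,0],
  [0,2,84,0,0,0,0],
])

```text
time_s: 8.02
eef_pos: [0.5239, 0.2293, -0.0398]
eef_rot: [0.702, -0.073, 0.704, 0.073]
wrist_force: [-5.2, -0.3, 2.3]
opening: 0.997
```

```bash
python3 - <<'E'
from fit import *
print(tool()[:3,3],ctrl.get_obs()['wrist_force'])
im,d,P=cloud('top'); foot(im,P,[.587,.243])
im,d,P=cloud('scene'); foot(im,P,[.587,.243])
E
```

```text
[ 0.52386495  0.22929445 -0.0398333 ] [-5.18298296 -0.25787879  2.32637285]
collar [597.9 204.8] [3.8 9.8] 90.0 7
disc ((605.2081298828125, 203.6398468017578), 43.381752014160156)
collar [583.7 241.1] [64.8 65.1] 75.7 322
disc ((583.8455810546875, 239.903076171875), 65.90116882324219)
```

Call:
step_arm([
  [0,0,4,0,0,0,0],
  [0,0,8,0,0,0,0],
  [0,0,11,0,0,0,0],
  [0,0,13,0,0,0,0],
  [0,0,15,0,0,0,0],
  [0,0,16,0,0,0,0],
  [0,0,17,0,0,0,0],
])

```text
time_s: 9.0
eef_pos: [0.5411, 0.2328, -0.0395]
eef_rot: [0.703, -0.073, 0.703, 0.073]
wrist_force: [-2.2, -0.1, -0.8]
opening: 1.001
```

Call:
step_arm([
  [0,0,1,0,0,0,0],
  [0,0,2,0,0,0,0],
  [0,0,3,0,0,0,0],
  [0,0,3.5,0,0,0,0],
  [0,0,4,0,0,0,0],
])

```text
time_s: 9.62
eef_pos: [0.5451, 0.2337, -0.0394]
eef_rot: [0.703, -0.073, 0.703, 0.073]
wrist_force: [-2.4, -0.5, -1.2]
opening: 1.004
```

Call:
step_arm([
  [0,0,1,0,0,0,0],
  [0,0,2,0,0,0,0],
  [0,0,2.5,0,0,0,0],
])

```text
time_s: 10.0
eef_pos: [0.5465, 0.2342, -0.0397]
eef_rot: [0.703, -0.073, 0.704, 0.073]
wrist_force: [-6.4, 0.0, 0.6]
opening: 0.998
```

```bash
python3 - <<'E'
from fit import *
print(tool()[:3,3],ctrl.get_obs()['wrist_force'])
im,d,P=cloud('scene'); foot(im,P,[.607,.247]); jig(im,P,[603,246.5,.09])
E
```

```text
[ 0.54651079  0.23422272 -0.039658  ] [-6.43642669  0.03710687  0.56610199]
collar [604.9 245.7] [65.2 64.1] 74.9 327
disc ((611.8901977539062, 248.3944549560547), 71.09125518798828)
jig [584.5 276.1] -25.05 897 in9mm 0.5139353400222966
```

Call:
step_arm([
  [0,0,1,0,0,0,0],
  [0,0,1.5,0,0,0,0],
  [0,0,2,0,0,0,0],
])

```text
time_s: 10.42
eef_pos: [0.5474, 0.2348, -0.0398]
eef_rot: [0.702, -0.073, 0.705, 0.073]
wrist_force: [-8.7, -0.7, 2.6]
opening: 1.002
```

Call:
step_arm([
  [0,0,1,0,0,0,0],
  [0,0,2,0,0,0,0],
  [0,0,2.5,0,0,0,0],
])

```text
time_s: 10.8
eef_pos: [0.5486, 0.2356, -0.04]
eef_rot: [0.701, -0.073, 0.706, 0.073]
wrist_force: [-13.1, 1.2, 6.2]
opening: 1.003
```

Call:
step_arm([
  [0,0,1.5,0,0,0,0],
  [0,0,3,0,0,0,0],
  [0,0,4,0,0,0,0],
  [0,0,4,0,0,0,0],
])

```text
time_s: 11.3
eef_pos: [0.5494, 0.236, -0.0405]
eef_rot: [0.699, -0.073, 0.708, 0.073]
wrist_force: [-22.5, -1.1, 11.1]
opening: 0.998
```

```bash
python3 - <<'E'
from fit import *
print(tool()[:3,3],ctrl.get_obs()['wrist_force'])
im,d,P=cloud('scene'); foot(im,P,[.607,.247])
E
```

```text
[ 0.54942519  0.23602119 -0.04049199] [-22.53351268  -1.08549633  11.07129824]
collar [607.  247.6] [64.2 64.8] 74.6 328
disc ((613.819091796875, 247.0338592529297), 68.6265869140625)
```

Call:
step_arm([
  [0,0,-15,0,0,0,0],
  [0,0,-30,0,0,0,0],
  [-40,0,-30,0,0,0,0],
  [-100,0,-30,0,0,0,0],
  [-160,0,-30,0,0,0,0],
  [-210,0,-30,0,0,0,0],
  [-210,0,-30,0,0,0,0],
])

```text
time_s: 12.22
eef_pos: [0.5314, 0.2308, 0.1774]
eef_rot: [0.708, -0.073, 0.698, 0.074]
wrist_force: [0.6, 0.1, 0.1]
opening: 0.999
```

```bash
cat > chk.py <<'E'
from fit import *
print(np.round(tool(),3))
for n in('wrist','top','scene'):
    im,d,P=cloud(n); np.savez(f'c_{n}.npz',im=im,d=d,P=P); print(n); foot(im,P,[.606,.247])
    hsv=cv2.cvtColor(im,cv2.COLOR_RGB2HSV).astype(int)
    if n!='scene': jig(im,P,[606,247,.09])
    if n=='wrist': cv2.imwrite('pics/w4.png',im[...,::-1])
E
python3 chk.py
```

```text
[[ 0.014 -0.206  0.979  0.531]
 [ 0.003  0.979  0.206  0.231]
 [-1.    -0.     0.014  0.177]
 [ 0.     0.     0.     1.   ]]
wrist
collar [606.8 248. ] [63.5 64.3] 74.5 1594
disc ((612.1357421875, 248.0215606689453), 69.67180633544922)
jig [603.  247.8] 4.72 3112 in9mm 0.8444730077120822
top
collar [605.2 240.4] [48.4 61.2] 73.2 93
disc ((608.7236938476562, 235.35472106933594), 66.51860046386719)
jig [597.4 249.6] 6.96 34 in9mm 0.7941176470588235
scene
collar [607.7 247.3] [65.  63.8] 76.1 331
disc ((612.8406982421875, 249.47344970703125), 70.94032287597656)
```

View pics/w4.png

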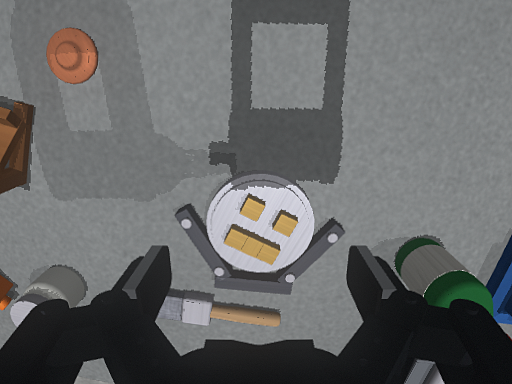

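The foot is home at about (607,248) mm with yaw about -15°. The picture shows the disc touching both jig arms (disc centre (261,225), arms at (200,245) and (320,255)). Now the pillar: a rough pose first, then a view from close by.

```bash
cat > pil.py <<'E'
from fit import *
def frame(yaw,tilt=35):
    y=np.radians(yaw); t=np.radians(tilt)
    ex=np.array([np.cos(y),np.sin(y),0]); ey=np.array([-np.sin(y),np.cos(y),0]); ez=np.array([0,0,1.])
    return np.c_[np.cos(t)*ex+np.sin(t)*ez, ey, -np.sin(t)*ex+np.cos(t)*ez]
def toolR(F): return np.c_[-F[:,2],F[:,1],F[:,0]]
E
python3 - <<'E'
from pil import *
F=frame(-6.2); p=np.load('pil_scene.npy'); q=p@F*1000
print(np.percentile(q,[0,2,10,50,90,98,100],axis=0).round(0))
for lo in range(0,1): pass
zmax=np.percentile(q[:,2],99.5)
for a,b in((0,12),(12,40),(40,88),(88,102),(102,130)):
    k=(q[:,2]<zmax-a)&(q[:,2]>zmax-b)
    if k.sum()>3: print(a,b,k.sum(),np.percentile(q[k],[2,98],axis=0).round(1).tolist())
k=(q[:,2]<zmax-14)&(q[:,2]>zmax-80); c=np.r_[np.percentile(q[k][:,:2],[1,99],axis=0).mean(0),zmax-63]
mid=F@c/1000; print('mid',mid)
T=tool(); tgt=mid+.110*F[:,2]; print('tcp',tgt,rel(T,tgt,toolR(F)))
E
```

```text
[[ 467. -222. -291.]
 [ 482. -217. -279.]
 [ 502. -208. -272.]
 [ 520. -187. -242.]
 [ 531. -168. -191.]
 [ 534. -159. -181.]
 [ 535. -154. -178.]]
0 12 22 [[500.1, -198.7, -190.1], [520.4, -182.3, -178.6]]
12 40 100 [[484.7, -209.9, -217.1], [523.2, -172.3, -190.4]]
40 88 118 [[491.9, -211.4, -265.7], [522.9, -172.2, -220.7]]
88 102 108 [[473.7, -219.1, -278.9], [534.4, -156.8, -266.4]]
mid [ 0.52811381 -0.25037184  0.09210042]
tcp [ 0.46538944 -0.2435578   0.18220714] [ -12.1 -450.6 -157.2   17.5  -34.7   -5.5]
```

Call:
step_arm([
  [-20,-45,-15,2,-4,0,0],
  [-40,-100,-35,4,-8,-1,0],
  [-50,-155,-55,6,-12,-2,0],
  [-50,-210,-75,8,-16,-2.5,0],
  [-50,-265,-92,10,-20,-3,0],
  [-50,-320,-112,12.5,-25,-4,0],
  [-50,-375,-130,15,-30,-5,0],
  [-40,-420,-147,17,-34,-5.4,0],
  [-12,-450,-157,17.5,-34.7,-5.5,0],
  [-12,-450,-157,17.5,-34.7,-5.5,0],
])

```text
time_s: 13.62
eef_pos: [0.4631, -0.2433, 0.1785]
eef_rot: [0.885, 0.029, 0.463, -0.049]
wrist_force: [-0.2, 1.2, -0.7]
opening: 1.001
```

```bash
python3 - <<'E'
from pil import *
im,d,P=cloud('wrist'); T=tool(); np.savez('p1.npz',im=im,d=d,P=P,T=T); print(np.round(T,3),ctrl.get_obs()['time_s'])
cv2.imwrite('pics/p1.png',im[...,::-1])
E
```

```text
[[ 0.568  0.111  0.816  0.464]
 [-0.059  0.994 -0.094 -0.243]
 [-0.821  0.005  0.571  0.18 ]
 [ 0.     0.     0.     1.   ]] 13.675
```

View pics/p1.png

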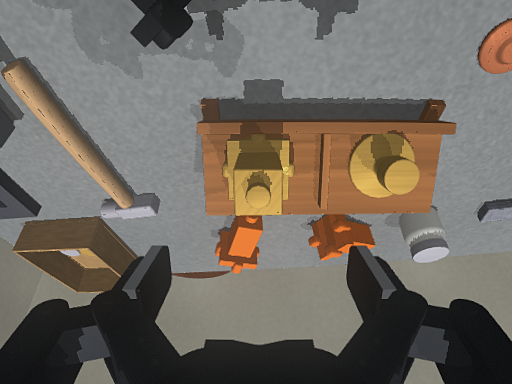

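The wrist view shows the brass pillar standing in the rack's left image half. Its spigot is at (258,196) and its shaft at about (258,180), nearly end on. The cup at (385,165) is well clear.

```bash
python3 - <<'E'
from pil import *
z=np.load('p1.npz'); im,P,T=z['im'],z['P'],z['T']
hsv=cv2.cvtColor(im,cv2.COLOR_RGB2HSV).astype(int); F=frame(-6.2)
k=np.zeros(im.shape[:2],bool); k[130:222,215:300]=1
k&=(hsv[...,0]>20)&(hsv[...,0]<35)&(hsv[...,1]>90)&np.isfinite(P[...,0])
q=P[k]@F*1000; h,e=np.histogram(q[:,2],bins=np.arange(-300,-160,4)); print([(int(a),int(b)) for a,b in zip(e,h) if b>5])
zs=np.percentile(q[:,2],99.5); print('zmax',zs)
for nm,a,b in(('spigot',-4,3),('shafttop',-16,-8.5),('plinth',-92,-82),('lugs?',-110,-92)):
    s=q[(q[:,2]>zs+a)&(q[:,2]<zs+b)]
    if len(s)<5: print(nm,len(s)); continue
    c,sz,an=cv2.minAreaRect(s[:,:2].astype(np.float32)); print(nm,len(s),np.round(c,1),np.round(sz,1),round(an,1),'z',np.median(s[:,2]).round(1),np.percentile(s[:,:2],[1,99],axis=0).round(1).tolist())
# shaft top plane tilt
s=P[k][(q[:,2]>zs-16)&(q[:,2]<zs-8.5)]; s0=s-s.mean(0); n=np.linalg.svd(s0)[2][2]; n*=np.sign(n[2]); print('normal',n,'F',(n@F).round(3))
E
```

```text
[(-276, 8), (-272, 57), (-268, 17), (-196, 13), (-184, 8)]
zmax -179.78021109392014
spigot 10 [ 503.  -190.6] [8.2 5.2] 14.8 z -180.4 [[500.0, -193.4], [507.6, -187.4]]
shafttop 15 [ 500.3 -192.2] [36.6 38.8] 4.0 z -193.1 [[482.8, -210.8], [519.8, -172.4]]
plinth 74 [ 496.8 -191.3] [72.4 68.3] 88.4 z -268.6 [[462.7, -227.6], [531.5, -155.3]]
lugs? 10 [ 470.7 -184.9] [70.5 21.2] 69.1 z -274.9 [[462.8, -221.5], [490.9, -156.2]]
normal [-0.55427605  0.06813103  0.82953977] F [0.018 0.008 1.   ]
```

```bash
python3 - <<'E'
from pil import *
z=np.load('p1.npz'); im,P,T=z['im'],z['P'],z['T']; F=frame(-6.2)
Q=P@F*1000; q=Q[np.isfinite(Q[...,0])&(abs(Q[...,0]-502)<50)&(abs(Q[...,1]+191)<50)&(Q[...,2]<-170)]
h,e=np.histogram(q[:,2],bins=np.arange(-300,-170,3)); print([(int(a),int(b)) for a,b in zip(e,h) if b>5])
for nm,a,b in(('spigot',-182,-176),('shafttop',-197,-189),('shaft',-255,-197),('plinth',-273,-264)):
    s=q[(q[:,2]>a)&(q[:,2]<b)]; c,sz,an=cv2.minAreaRect(s[:,:2].astype(np.float32)); print(nm,len(s),np.round(c,1),np.round(sz,1),round(an,1),'z',np.median(s[:,2]).round(1),np.percentile(s[:,:2],[1,99],axis=0).round(1).tolist())
s=q[(q[:,2]>-197)&(q[:,2]<-189)]; n=np.linalg.svd(s-s.mean(0))[2][2]; print('n',n)
E
```

```text
[(-297, 1755), (-294, 429), (-282, 20), (-279, 13), (-276, 33), (-273, 953), (-270, 1646), (-267, 50), (-264, 9), (-261, 29), (-258, 23), (-255, 17), (-252, 35), (-249, 8), (-246, 37), (-243, 19), (-240, 24), (-237, 37), (-234, 13), (-231, 34), (-228, 34), (-225, 23), (-222, 31), (-219, 42), (-216, 31), (-213, 30), (-210, 36), (-207, 42), (-204, 40), (-201, 29), (-198, 53), (-195, 1505), (-192, 268), (-189, 26), (-186, 32), (-183, 414), (-180, 58)]
spigot 454 [ 499.8 -192.2] [18.8 18.7] 14.8 z -180.7 [[491.1, -201.2], [508.9, -183.5]]
shafttop 1800 [ 499.9 -192.3] [40.5 39.8] 0.9 z -192.7 [[480.2, -211.8], [519.3, -172.5]]
shaft 588 [ 480.9 -192.2] [ 2.2 39.8] 0.3 z -221.5 [[479.9, -211.3], [481.8, -172.9]]
plinth 2649 [ 492.2 -191.3] [100.   79.5] 89.6 z -269.3 [[452.4, -238.1], [529.3, -144.0]]
n [-0.00805759 -0.00192184  0.99996569]
```

```bash
python3 - <<'E'
from pil import *
F=frame(-5.9); F0=frame(-6.2); T=tool(); mid=F0@np.array([499.9,-192.3,-243.7])/1000; print('mid',mid)
np.save('mid.npy',mid)
for o in(.110,-.028): print(o,rel(T,mid+o*F[:,2],toolR(F)))
E
```

```text
mid [ 0.52529368 -0.25049654  0.08710351]
0.11 [ 1.5 -1.6 -2.7 -0.5 -0.2  0. ]
-0.028 [139.5  -1.5  -2.2  -0.5  -0.2   0. ]
```

Call:
step_arm([
  [2,-1.5,-2.5,-0.5,0,0,0],
  [40,-1.5,-2.5,-0.5,0,0,0],
  [75,-1.5,-2.5,-0.5,0,0,0],
  [105,-1.5,-2.5,-0.5,0,0,0],
  [125,-1.5,-2.5,-0.5,0,0,0],
  [135,-1.5,-2,-0.5,0,0,0],
  [139,-1.5,-2,-0.5,0,0,0],
  [139,-1.5,-2,-0.5,0,0,0],
])

```text
time_s: 14.68
eef_pos: [0.5432, -0.2527, 0.0681]
eef_rot: [0.886, 0.021, 0.461, -0.046]
wrist_force: [-0.2, -0.1, -0.5]
opening: 0.997
```

```bash
python3 - <<'E'
from pil import *
F=frame(-5.9); T=tool(); mid=np.load('mid.npy'); print(ctrl.get_obs()['wrist_force'],'residual',rel(T,mid-.028*F[:,2],toolR(F)))
im,d,P=cloud('wrist'); Q=(P-T[:3,3])@T[:3,:3]*1000
k=(abs(Q[...,0]+79)<8)&(abs(Q[...,1])<28)&(abs(Q[...,2])<28)&(im[...,0]>im[...,2].astype(int)+25); s=Q[k]; print('shaft top in tool',len(s),np.median(s[:,0]) if len(s) else '',np.percentile(s[:,1:],[1,99],axis=0).round(1) if len(s) else '')
E
```

```text
[-0.21350881 -0.06294258 -0.51514395] residual [ 2.1  0.3 -3.9  0.3  0.   0.2]
shaft top in tool 7425 -76.82739758605342 [[-19.  -23.9]
 [ 19.8  14.8]]
```

Call:
step_arm([
  [1,0.4,-4,0,0,0,0],
  [1,0.4,-4,0,0,0,80],
  [1,0.4,-4,0,0,0,160],
  [1,0.4,-4,0,0,0,255],
  [1,0.4,-4,0,0,0,255],
  [1,0.4,-4,0,0,0,255],
  [1,0.4,-4,0,0,0,255],
])

```text
time_s: 15.6
eef_pos: [0.5402, -0.2522, 0.0648]
eef_rot: [0.886, 0.021, 0.461, -0.046]
wrist_force: [-5.4, 1.5, 6.9]
opening: 0.461
```

Call:
step_arm([
  [-5,0,0,0,0,0,255],
  [-15,0,0,0,0,0,255],
  [-30,0,0,0,0,0,255],
  [-50,0,0,0,0,0,255],
  [-75,0,0,0,0,0,255],
  [-100,0,0,0,0,0,255],
  [-100,0,0,0,0,0,255],
  [-100,0,0,0,0,0,255],
])

```text
time_s: 16.6
eef_pos: [0.4828, -0.2455, 0.1454]
eef_rot: [0.886, 0.022, 0.462, -0.046]
wrist_force: [-0.8, -0.1, -4.6]
opening: 0.458
```

```bash
cat > hold.py <<'E'
from pil import *
def hold(save=None):
    """pillar top face as seen in the tool frame"""
    im,d,P=cloud('wrist'); T=tool(); Q=(P-T[:3,3])@T[:3,:3]*1000
    if save: cv2.imwrite(save,im[...,::-1])
    b=im[...,0]>im[...,2].astype(int)+20
    k=b&(abs(Q[...,1])<28)&(abs(Q[...,2])<32)&(abs(Q[...,0]+80)<9); s=Q[k]; m=np.median(s[:,0]); s=s[abs(s[:,0]-m)<4]
    c,sz,an=cv2.minAreaRect(s[:,1:].astype(np.float32)); n=np.linalg.svd(s-s.mean(0),full_matrices=False)[2][2]; n*=-np.sign(n[0])
    print('top x',m.round(1),'centre yz',np.round(c,1),'size',np.round(sz,1),'ang',round(an,1),'normal(deg off -x) y,z',np.degrees(n[1:]).round(1),len(s))
    k=b&(abs(Q[...,1])<12)&(abs(Q[...,2]-c[1])<12)&(abs(Q[...,0]-m+12)<3.5); s=Q[k]
    if len(s)>20: print('spigot',len(s),np.median(s[:,0]).round(1),np.round(cv2.minEnclosingCircle(s[:,1:].astype(np.float32)),1) if 0 else np.round(np.percentile(s[:,1:],[1,99],axis=0),1).tolist())
    return T
E
python3 - <<'E'
from hold import *
o=ctrl.get_obs(); print(o['wrist_force'],o['torque'],o['opening'],np.round(tool(),3))
hold('pics/p2.png')
E
```

```text
[-0.75360256 -0.12640216 -4.5742849 ] [0.05574999 0.80362379 0.01491432] 0.45814139742121796 [[ 0.569  0.101  0.816  0.483]
 [-0.061  0.995 -0.08  -0.245]
 [-0.82  -0.004  0.572  0.145]
 [ 0.     0.     0.     1.   ]]
top x -78.0 centre yz [-0.1 -0.8] size [39.2 40.7] ang 89.5 normal(deg off -x) y,z [-0.1 -1.2] 6246
spigot 2002 -89.9 [[-9.0, -9.0], [9.1, 7.5]]
```

```bash
python3 - <<'E'
from hold import *
for n in('scene','top','scene','top'):
    im,d,P=cloud(n); foot(im,P,[.606,.247])
F=frame(-15,0); T=tool(); Rw=toolR(F)
for w in([.47,-.24,.26],[.607,.248,.26]): print(rel(T,w,Rw))
E
```

```text
collar [607.4 247.5] [65.5 64. ] 74.4 327
disc ((611.6567993164062, 247.1030731201172), 70.40058898925781)
collar [606.1 246.4] [62.9 64.3] 75.4 244
disc ((610.8054809570312, 247.77210998535156), 70.51676177978516)
collar [607.3 247.1] [65.6 63.9] 74.5 325
disc ((611.9407348632812, 247.21109008789062), 70.32743072509766)
collar [605.7 246.3] [63.2 64.3] 73.9 244
disc ((610.9918823242188, 247.81642150878906), 70.69810485839844)
[-101.7    3.7   54.5    9.    34.9   -2.6]
[-53.1 503.  127.1   9.   34.9  -2.6]
```

Call:
step_arm([
  [-25,1,12,2,8,-0.6,255],
  [-55,2,28,4,16,-1.2,255],
  [-80,3,42,6,24,-1.8,255],
  [-95,3,52,8,31,-2.3,255],
  [-101,20,56,9,34.9,-2.6,255],
  [-98,60,61,9,34.9,-2.6,255],
  [-93,110,69,9,34.9,-2.6,255],
  [-88,160,76,9,34.9,-2.6,255],
  [-83,210,84,9,34.9,-2.6,255],
  [-78,260,91,9,34.9,-2.6,255],
])

```text
time_s: 18.1
eef_pos: [0.5397, 0.0124, 0.2606]
eef_rot: [0.701, 0.092, 0.701, -0.092]
wrist_force: [0.6, -1.3, -4.4]
opening: 0.464
```

```bash
python3 - <<'E'
from hold import *
F=frame(-15.3,0); T=tool(); Rw=toolR(F); print(ctrl.get_obs()['time_s'],np.round(T[:3,3],3))
for w in([.607,.248,.20],[.607,.248,.12]): print(rel(T,w,Rw))
E
```

```text
18.1 [0.54  0.012 0.261]
[ 60.7 244.9   4.    0.3   0.   -0. ]
[140.7 244.9   4.    0.3   0.   -0. ]
```

Call:
step_arm([
  [0,35,0,0,0,0,255],
  [0,85,1,0.3,0,0,255],
  [0,135,2,0.3,0,0,255],
  [15,185,3,0.3,0,0,255],
  [50,220,4,0.3,0,0,255],
  [90,238,4,0.3,0,0,255],
  [115,244,4,0.3,0,0,255],
  [130,245,4,0.3,0,0,255],
  [130,245,4,0.3,0,0,255],
  [130,245,4,0.3,0,0,255],
])

```text
time_s: 19.35
eef_pos: [0.6075, 0.2456, 0.1325]
eef_rot: [0.702, 0.094, 0.7, -0.094]
wrist_force: [-0.7, 0.1, -4.3]
opening: 0.46
```

```bash
python3 - <<'E'
from hold import *
T=hold('pics/p3.png'); print(ctrl.get_obs()['wrist_force'],np.round(T,3))
im,d,P=cloud('wrist'); foot(im,P,[.606,.247]); np.savez('p3.npz',im=im,P=P,T=T)
im,d,P=cloud('scene'); np.savez('s3.npz',im=im,P=P); foot(im,P,[.606,.247])
E
```

```text
top x -77.7 centre yz [0.1 0.5] size [39.1 40.6] ang 89.8 normal(deg off -x) y,z [-0.1 -1.3] 6247
spigot 1999 -89.5 [[-8.8, -8.0], [9.2, 8.5]]
[ 0.77875601 -0.65853931 -4.45202872] [[ 0.003  0.265  0.964  0.608]
 [-0.     0.964 -0.265  0.246]
 [-1.     0.001  0.003  0.133]
 [ 0.     0.     0.     1.   ]]
collar [586.6 253.9] [63.6 21.3] 74.8 1122
disc ((607.1779174804688, 247.87887573242188), 65.1682357788086)
collar [607.5 247.9] [64.3 63.9] 73.8 266
disc ((611.9212036132812, 247.32461547851562), 70.31827545166016)
```

View pics/p3.png

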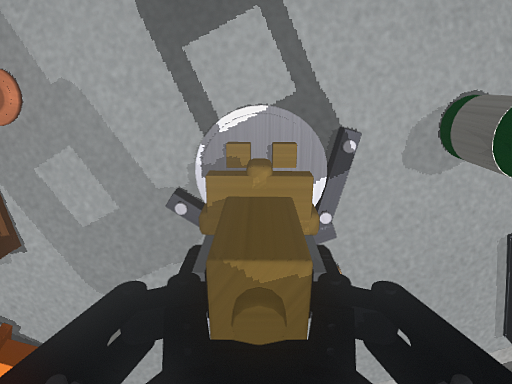

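The view shows the pillar above the foot. Its -x lug is at (259,168), centred between the two collar blocks at (238,152) and (284,153). I'll measure pillar against foot in this same frame.

```bash
cat > al.py <<'E'
from hold import *
def al():
    T=tool(); im,d,P=cloud('wrist'); Q=(P-T[:3,3])@T[:3,:3]*1000; b=im[...,0]>im[...,2].astype(int)+20
    cz=(T[2,3]-.036)*1000
    for nm,k in (('shaft -x face',(abs(Q[...,2]+20)<4)&(Q[...,0]>-70)&(Q[...,0]<-8)&(abs(Q[...,1])<19)),
                 ('plinth top',(abs(Q[...,0]+2)<4)&(abs(Q[...,1])<36)&(Q[...,2]<-22)&(Q[...,2]>-36)),
                 ('plinth face',(abs(Q[...,2]+32)<3)&(Q[...,0]>2)&(Q[...,0]<11)&(abs(Q[...,1])<36)),
                 ('lug',(Q[...,2]<-35.5)&(Q[...,2]>-42)&(Q[...,0]>-4)&(Q[...,0]<26)&(abs(Q[...,1])<16)),
                 ('collar',(abs(Q[...,0]-cz)<4)&(abs(Q[...,1])<45)&(abs(Q[...,2])<45))):
        s=Q[k&b]
        if len(s)<8: print(nm,len(s)); continue
        print(nm,len(s),'p1',np.percentile(s,1,axis=0).round(1),'p99',np.percentile(s,99,axis=0).round(1),'med',np.median(s,axis=0).round(1),end=' ')
        if nm=='shaft -x face':
            A=np.c_[s[:,:2],np.ones(len(s))]; c=np.linalg.lstsq(A,s[:,2],rcond=None)[0]; print('dz/dx deg',np.degrees(c[0]).round(2),'dz/dy',np.degrees(c[1]).round(2),'z at x=-27',(c[2]-27*c[0]).round(2))
        elif nm=='collar':
            r=cv2.minAreaRect(s[:,1:].astype(np.float32)); print(np.round(r[0],1),np.round(r[1],1),round(r[2],1))
        else: print()
    print('mean col edges'); return T
if __name__=='__main__': al()
E
python3 al.py
```

```text
shaft -x face 4223 p1 [-69.6 -18.5 -18.5] p99 [ -9.2  18.5 -17.2] med [-48.   -0.1 -17.9] dz/dx deg -0.04 dz/dy 0.28 z at x=-27 -17.9
plinth top 1789 p1 [ -3.5 -30.5 -35.5] p99 [  1.6  31.3 -22.2] med [ -1.9   0.4 -27.2] 
plinth face 273 p1 [  2.1 -30.4 -34.7] p99 [ 10.7  31.3 -29.5] med [  6.3   9.  -29.9] 
lug 109 p1 [  0.3  -4.5 -36.2] p99 [ 17.7   5.2 -35.5] med [  8.    0.4 -35.9] 
collar 1141 p1 [ 96.6 -29.3 -32.8] p99 [100.2  33.8 -11.4] med [ 98.3  12.4 -22.6] [  2.3 -22.2] [22.2 63.9] 89.9
mean col edges
```

Call:
step_arm([
  [15,1,-1.5,0,0,0,255],
  [30,2,-2.8,0,0,0,255],
  [45,2,-2.8,0,0,0,255],
  [55,2,-2.8,0,0,0,255],
  [60,2,-2.8,0,0,0,255],
  [60,2,-2.8,0,0,0,255],
  [60,2,-2.8,0,0,0,255],
])

```text
time_s: 20.42
eef_pos: [0.6049, 0.2485, 0.0717]
eef_rot: [0.701, 0.094, 0.7, -0.094]
wrist_force: [-0.1, 0.2, -4.5]
opening: 0.464
```

```bash
python3 - <<'E'
from al import *
T=al(); print(ctrl.get_obs()['time_s'],np.round(T,3))
im,d,P=cloud('wrist'); cv2.imwrite('pics/p4.png',cv2.resize(im[80:280,140:380][...,::-1],(720,600),interpolation=cv2.INTER_CUBIC))
k=(P[...,2]<.006)&(P[...,2]>-.006); s=P[k]; A=np.c_[s[:,:2],np.ones(len(s))]; print('bench slope deg',np.degrees(np.linalg.lstsq(A,s[:,2],rcond=None)[0][:2]).round(2),s[:,2].mean())
E
```

```text
shaft -x face 4235 p1 [-69.7 -18.5 -18.5] p99 [ -9.2  18.6 -17.3] med [-48.1  -0.1 -17.9] dz/dx deg -0.06 dz/dy 0.27 z at x=-27 -17.91
plinth top 1802 p1 [ -3.5 -30.6 -35.3] p99 [  1.7  31.5 -22.1] med [ -2.    0.4 -27.2] 
plinth face 267 p1 [  2.1 -30.3 -34.8] p99 [ 10.7  31.1 -29.4] med [  6.1   8.8 -29.9] 
lug 113 p1 [ -0.2  -4.7 -36.2] p99 [ 17.9   5.3 -35.5] med [  8.1   0.4 -35.9] 
collar 551 p1 [ 35.9 -30.9 -29.6] p99 [ 39.2  31.8 -23.4] med [ 37.4  10.4 -26.6] [  0.1 -26.6] [ 6.4 63.5] 89.9
mean col edges
20.475 [[ 0.002  0.264  0.965  0.605]
 [-0.001  0.965 -0.264  0.248]
 [-1.    -0.     0.002  0.072]
 [ 0.     0.     0.     1.   ]]
bench slope deg [0.01 0.01] -0.0016006583094529663
```

View pics/p4.png

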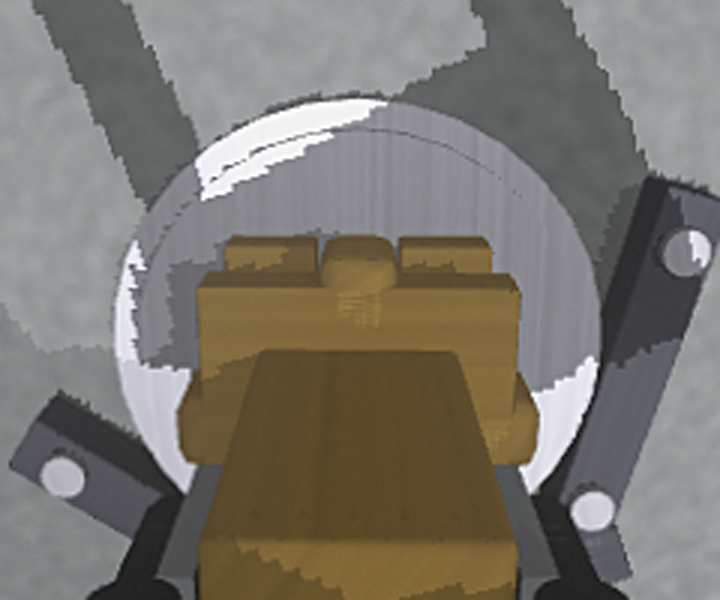

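Alignment is good: the plinth's -x face is at -29.9 mm against the collar edge at -29.8, and lateral offset is under 0.5 mm. About 13 mm remains to lug contact and 25 mm to seating.

Call:
step_arm([
  [5,-0.2,0,0,0,0,255],
  [9,-0.2,0,0,0,0,255],
  [12,-0.2,0,0,0,0,255],
  [14,-0.2,0,0,0,0,255],
  [16,-0.2,0,0,0,0,255],
  [17,-0.2,0,0,0,0,255],
])

```text
time_s: 21.28
eef_pos: [0.6042, 0.2481, 0.0539]
eef_rot: [0.701, 0.094, 0.701, -0.094]
wrist_force: [0.3, 0.4, -3.9]
opening: 0.465
```

Call:
step_arm([
  [2,0,0,0,0,0,255],
  [4,0,0,0,0,0,255],
  [5,0,0,0,0,0,255],
  [6,0,0,0,0,0,255],
  [6.5,0,0,0,0,0,255],
])

```text
time_s: 21.9
eef_pos: [0.6043, 0.2482, 0.0475]
eef_rot: [0.701, 0.094, 0.701, -0.094]
wrist_force: [-0.1, -0.5, -4.7]
opening: 0.461
```

Call:
step_arm([
  [0.5,0,0,0,0,0,255],
  [1,0,0,0,0,0,255],
  [1.5,0,0,0,0,0,255],
  [1.5,0,0,0,0,0,255],
])

```text
time_s: 22.4
eef_pos: [0.6044, 0.2481, 0.0463]
eef_rot: [0.701, 0.094, 0.701, -0.094]
wrist_force: [-1.1, -0.2, -2.3]
opening: 0.461
```

Call:
step_arm([
  [0.5,0,0,0,0,0,255],
  [1,0,0,0,0,0,255],
  [1.5,0,0,0,0,0,255],
  [1.5,0,0,0,0,0,255],
])

```text
time_s: 22.9
eef_pos: [0.6044, 0.2482, 0.0462]
eef_rot: [0.701, 0.094, 0.7, -0.094]
wrist_force: [-6.5, -0.8, 9.5]
opening: 0.466
```

```bash
python3 - <<'E'
from al import *
T=al(); print(ctrl.get_obs()['wrist_force'],np.round(T[:3,3],4)); hold()
im,d,P=cloud('scene'); 
near=np.hypot(P[...,0]-.607,P[...,1]-.248)<.05
z=P[near][:,2]*1000; h,e=np.histogram(z,bins=np.arange(20,150,4)); print([(int(a),int(b)) for a,b in zip(e,h) if b>6])
E
```

```text
shaft -x face 4226 p1 [-69.7 -18.6 -18.5] p99 [ -9.1  18.5 -17.3] med [-48.1  -0.1 -17.9] dz/dx deg -0.11 dz/dy 0.26 z at x=-27 -17.95
plinth top 1814 p1 [ -3.6 -30.7 -35.4] p99 [  1.7  31.3 -22.2] med [ -2.    0.1 -27.3] 
plinth face 258 p1 [  2.1 -29.9 -34.8] p99 [ 10.5  31.5 -29.6] med [  6.2   8.6 -30. ] 
lug 128 p1 [  0.2  -4.9 -36.3] p99 [ 20.3   5.3 -35.5] med [  8.8   0.4 -35.9] 
collar 223 p1 [  6.3 -35.8 -36.1] p99 [14.1 36.8 -4.7] med [  8.9   1.6 -30. ] [  0.6 -20.5] [73.3 31.4] 0.5
mean col edges
[-6.31063493 -1.65520416  8.41378167] [0.6044 0.2482 0.0462]
top x -78.1 centre yz [0.2 0.2] size [40.1 38.8] ang 0.5 normal(deg off -x) y,z [-0.1 -1.2] 6229
spigot 1992 -89.9 [[-8.8, -7.9], [9.2, 8.6]]
[(20, 231), (24, 28), (28, 29), (32, 37), (36, 27), (40, 32), (44, 89), (48, 178), (52, 18), (56, 19), (60, 16), (64, 13), (68, 12), (72, 12), (76, 11), (80, 8), (84, 10), (88, 15), (92, 16), (96, 10), (100, 16), (104, 13), (108, 16), (112, 9), (116, 14), (120, 27), (124, 69), (128, 24), (132, 26), (136, 12), (144, 13)]
```

Seated: force stopped the descent at exactly the predicted depth and the plinth top is at about 50 mm. Next I relax the preload, open, and retract straight up.

Call:
step_arm([
  [-1,0,0,0,0,0,255],
  [-1,0,0,0,0,0,255],
  [-1,0,0,0,0,0,180],
  [-1,0,0,0,0,0,100],
  [-1,0,0,0,0,0,40],
  [-1,0,0,0,0,0,0],
  [-1,0,0,0,0,0,0],
])

```text
time_s: 23.92
eef_pos: [0.6044, 0.2482, 0.0455]
eef_rot: [0.701, 0.094, 0.701, -0.094]
wrist_force: [0.1, 0.2, 0.4]
opening: 1.002
```

Call:
step_arm([
  [-10,0,0,0,0,0,0],
  [-30,0,0,0,0,0,0],
  [-60,0,0,0,0,0,0],
  [-100,0,-10,0,0,0,0],
  [-150,0,-35,0,0,0,0],
  [-190,0,-60,0,0,0,0],
  [-200,0,-80,0,0,0,0],
  [-200,0,-80,0,0,0,0],
  [-200,0,-80,0,0,0,0],
])

```text
time_s: 25.05
eef_pos: [0.5273, 0.2692, 0.2457]
eef_rot: [0.701, 0.094, 0.7, -0.094]
wrist_force: [-0.4, -0.4, -1.1]
opening: 0.999
```

```bash
python3 - <<'E'
from fit import *
o=ctrl.get_obs(); print(o['time_s'],o['eef_pos'],o['opening'],o['wrist_force'])
im,d,P=cloud('wrist'); cv2.imwrite('pics/end.png',im[...,::-1]); foot(im,P,[.606,.247])
for n in('wrist','scene'):
    if n!='wrist': im,d,P=cloud(n)
    near=np.hypot(P[...,0]-.607,P[...,1]-.248)<.06
    for nm,a,b in(('shaft top',.12,.131),('plinth top',.046,.054)):
        s=P[near&(P[...,2]>a)&(P[...,2]<b)]; s=s[abs(s[:,2]-np.median(s[:,2]))<.003]; r=cv2.minAreaRect((s[:,:2]*1000).astype(np.float32)); print(n,nm,len(s),np.round(r[0],1),np.round(r[1],1),round(r[2],1),'z',np.median(s[:,2]).round(4))
E
```

```text
25.05 [0.52734444 0.26919882 0.24571187] 0.9990204489928349 [-0.36308157 -0.43070565 -1.10010083]
collar [585.1 254.4] [72.6 31.5] 74.0 67
disc ((607.6890869140625, 248.2659454345703), 65.27394104003906)
wrist shaft top 894 [605.5 248.3] [39.6 39.2] 75.4 z 0.1245
wrist plinth top 1083 [604.  249.1] [74.1 68.9] 73.5 z 0.0484
scene shaft top 179 [606.  247.2] [42.  40.2] 73.9 z 0.1251
scene plinth top 257 [608.8 252.3] [64.8 74.7] 61.9 z 0.0489
```

View pics/end.png

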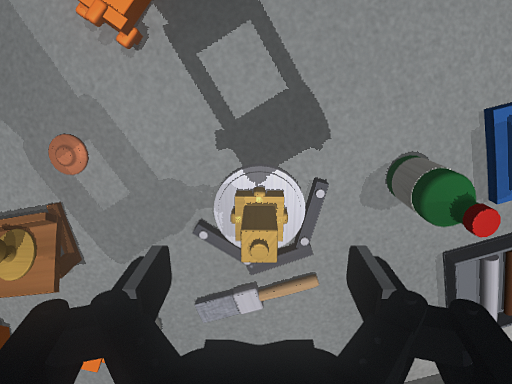

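The final picture shows the pillar upright on the foot at (260,225), inside the jig, with the gripper clear. The heights match seating.

```bash
python3 -c "
from bench import ctrl
print(ctrl.hand_in())"
```

```text
the job is handed in; nothing more can be done
None
```

I slid the foot flat into the V jig and set the brass pillar upright on it, lugs in the notches. I let go, retracted, and handed in at about 25 s. The hand-in gives no verdict.

**Foot:** I pushed it with the open fingers until the force rose evenly to about 22 N, and the picture shows the disc touching both jig arms. It still measures about (607, 248) mm.

**Pillar:** It was gripped along its own axis on the rack. The lugs entered the notches with no side contact, and I stopped when the force reversed at the predicted depth. After release the top of the shaft measured 124.5–125 mm high, against 126 mm expected; the camera reads the bench 1.6 mm low, so this agrees. The pillar is centred about 2 mm from the foot's centre.

**Checks that disagreed:**
- **Fingertips:** They end about 37 mm short of the reported TCP (48 mm when open). My first push therefore passed over the foot without touching it, and I corrected for this afterwards.
- **Jig home:** A direct fit of the jig from one wrist view put the home point at x = 603 mm, against about 607 mm for the foot in contact. I trusted the contact, because the depth fit is biased.
- **Other objects:** I did not measure them again at the end. I saw no contact with any of them, and those in the last picture look undisturbed.

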